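Clear the bench after the ore streak test

ROBOT

A 7-joint arm with a two-finger parallel gripper is mounted at the origin on the work surface. World frame = base frame: x ahead of the robot, y to its left, z up, the work surface at z = 0. Lengths are in mm, angles in rad, forces in N, time in s.
With the tool pointing down it reaches from about 425 to 875 mm from the base axis. Payload 9.9 kg.
Tool frame: the origin (TCP) lies midway between the tips of the shut fingers; the grasp point (between the pads) lies 19 mm behind it; z points along the fingers, y is the direction in which the jaws open and shut (so a half turn about z gives the same grasp; the last joint's range is limited). The gripper opens to 85 mm and grips with 20 to 120 N. Pads are 22 mm wide; open, the fingers measure 114 mm over their backs; the gripper's body (76 mm by 85 mm) begins 54 mm behind the grasp point. The pads swing forward as they close: fully open they stand 13 mm farther back than shut.
Start: joints at [-1.2, 0.576, 0.025, 1.437, -0.015, 1.129, -0.057], TCP at [296.509, 606.392, 231.289] pointing down, gripper open.
Joint ranges: [-2.76, 2.76], [-0.34, 2.15], [-1.52, 1.57], [0.19, 2.46], [-1.09, 4.23], [0.17, 1.99], [-2.82, 2.82]. Speed limits (rad/s): [2.22, 2.22, 3.01, 3.01, 3.14, 3.14, 3.14].

INTERFACE

Orientations are given as a unit quaternion [w, x, y, z].
In Python, from station import robot gives the robot as it stands. The module is installed in compiled form; this text tells all that it offers. Calls block until the motion is done:
- robot.reach(position, orientation): joint-space move of the TCP to a pose.
- robot.move_straight(position, max_speed=150, orientation=None): straight line of the TCP; orientation=None keeps the orientation; max_speed is the mean speed in mm/s.
- robot.set_joints(angles): joint-space move.
- robot.command_gripper(opening, grip_force=None): finger opening in mm; grip_force is the grip in N (None keeps the last); returns when the fingers have stopped.
- robot.wait(seconds).
- robot.solve_ik(position, orientation): joint angles nearest the present ones, or None.
- robot.sense(): the state.
- robot.read_camera(name): name is "side" or "top" or "wrist"; returns (picture, depth): 420x560x3 uint8, red, green, blue; 420x560 float32, mm along the optical axis (not along the pixel's ray), 0 where there is no reading.
- robot.camera_info(name): a dict with "mtx" (3x3 intrinsics, pixels), "rvec" (rotation vector, rad) and "tvec" (3), from world to camera coordinates, as OpenCV has them; the wrist camera has in their place "T_tool_cam" (4x4, takes a point from camera to tool coordinates, whose origin is the TCP and whose axes are the flange's). Camera axes: x right, y down, z forward; pixel columns grow to the right and rows downward; lengths in mm; the calibration is good to about 2 mm. A picture is of the moment at which its call begins: read the wrist's pose just before it. camera_info takes no time and is no camera call.
A pose or a line that the arm cannot do raises robot.MotionError and nothing moves.
- robot.job_done(): hands the job in, once; it reports no verdict.
The state is a dict: "t": time; "q": joint angles; "joint_velocities": joint speeds; "joint_torque": joint torques, N m; "position": TCP position; "tool_rot": TCP orientation; "ft_force": force on the tool from outside, world axes, zero at the start; "torque": the same for the moment, N m; "gripper_width": finger opening in mm.
Only numpy, scipy, OpenCV 4.12 (cv2) and the standard library are available. Lean on these libraries where they do the work, as an engineer would, in place of code of your own. Each camera call takes 0.05 s, during which the arm holds its last target.

TASK

Clear the bench after the ore test. Stack all the white streak plates squarely on top of one another on the plate rack: they are thin and brittle, so slide each one out over the open edge of the bench and lift it well clear there, never prise it up from the flat of the bench or drop it. Lay every wooden test-tube holder in the tray for its length, long ones in the longer tray and short ones in the shorter, lying along the tray on its floor, either way round; leave the mortars, ore lumps and bottle where they are.

Things in the scene. Friction and masses are not known exactly. Their poses are not given: they have to be found in the camera images.
- plate1: streak plate: thin flat white porcelain strip, 50 x 130 x 3 mm, lying flat on the bench at the start. Origin: centre of its underside; x across its 50 mm width, y along its 130 mm length, z up. About 50 g, glazed underneath: slides easily on the tiled bench when pressed and drawn by rubber fingertips. Either two or three plates are present; all are alike
- plate2: streak plate: thin flat white porcelain strip, 50 x 130 x 3 mm, lying flat on the bench at the start. Origin: centre of its underside; x across its 50 mm width, y along its 130 mm length, z up. About 50 g, glazed underneath: slides easily on the tiled bench when pressed and drawn by rubber fingertips. Either two or three plates are present; all are alike
- plate3: streak plate: thin flat white porcelain strip, 50 x 130 x 3 mm, lying flat on the bench at the start. Origin: centre of its underside; x across its 50 mm width, y along its 130 mm length, z up. About 50 g, glazed underneath: slides easily on the tiled bench when pressed and drawn by rubber fingertips. Either two or three plates are present; all are alike
- holder1: long test-tube holder: straight bar of two pale wooden arms with a steel spring round its middle, 170 x 20 x 16 mm (length, width, height), lying flat, plain straight sides all along. Origin: centre of its underside; x along its length (tube notch towards +x), z up. About 45 g. Can be gripped across its width anywhere; balances at its middle
- holder2: short test-tube holder: straight bar of two pale wooden arms with a steel spring round its middle, 120 x 20 x 16 mm (length, width, height), lying flat, plain straight sides all along. Origin: centre of its underside; x along its length (tube notch towards +x), z up. About 32 g. Can be gripped across its width anywhere; balances at its middle
- holder3: long test-tube holder: straight bar of two pale wooden arms with a steel spring round its middle, 170 x 20 x 16 mm (length, width, height), lying flat, plain straight sides all along. Origin: centre of its underside; x along its length (tube notch towards +x), z up. About 45 g. Can be gripped across its width anywhere; balances at its middle
- holder4: short test-tube holder: straight bar of two pale wooden arms with a steel spring round its middle, 120 x 20 x 16 mm (length, width, height), lying flat, plain straight sides all along. Origin: centre of its underside; x along its length (tube notch towards +x), z up. About 32 g. Can be gripped across its width anywhere; balances at its middle
- bench_edge (a point): a point on the bench's straight open edge, at the bench top's height. The edge runs parallel to world x along the robot's right-hand side; beyond it (towards -y) is free air, the floor 0.75 m below. The bench top is 40 mm thick
- plate_rack: fixed wooden rack for the plates: base board 76 x 150 x 12 mm, on it two bearers, each 44 mm (x) by 18 mm (y), 35 mm either side of the middle, their tops 32 mm above the bench: the lowest plate lies there. Bearers are narrower than a plate: 20 mm free below its long sides. Origin: centre of the underside; y along the 150 mm length, as the plates' length must lie. Empty at the start
- long_tray: shallow open grey plastic tray for the long test-tube holders, fixed: inside 190 mm long (y) by 124 mm wide (x), floor 6 mm and rim 16 mm above the bench, walls 6 mm. Origin: centre of its underside; holds a row of two holders side by side with their length along y
- short_tray: shallow open grey plastic tray for the short test-tube holders, fixed: inside 140 mm long (y) by 124 mm wide (x), floor 6 mm and rim 16 mm above the bench, walls 6 mm. Origin: centre of its underside; holds a row of two holders side by side with their length along y
- mortar_big: bystander: white porcelain mortar, 110 mm across, 62 mm high, its pestle standing in it; origin centre of underside
- mortar_small: bystander: white porcelain mortar, 90 mm across, 52 mm high, its pestle standing in it; origin centre of underside
- ore_dark: bystander: dark lump of ore, 60 mm across, about 45 mm high; origin centre of underside
- ore_brown: bystander: brown lump of ore, 53 mm across, about 38 mm high; origin centre of underside
- bottle_brown: bystander: brown glass reagent bottle, 64 mm across, 115 mm high; origin centre of underside

How it is judged:
By the outcome, as a careful person would: the job done as asked, in the order asked, and still so for the second after the job is handed in, with the robot touching nothing.
Of plate1, plate2, plate3 only 2 to 3 are there at a start; the rules pass over those that are not, and their reading is None.
Of holder1, holder2, holder3, holder4 only 3 to 4 are there at a start; the rules pass over those that are not, and their reading is None.
At some moment in a run one of holder1, holder2, holder3, holder4 may be knocked a few centimetres aside while the robot is not near it.
It also fails if it takes over 210 s, if anything falls off the work surface, if the arm or the gripper's body presses on something with over 40 N, if the wrist force passes 120 N, or if a joint passes its speed limit or range.

## Working session

There is one attempt and no reset: what is moved stays moved. The work goes in short steps, each a Python script; the robot and the scene stay as the last script left them, time stands still between calls to the robot, and variables do not carry over. Pictures are saved under pics/ and viewed, and the job is handed in when it is done.

```bash
mkdir -p pics; ls
cat > h.py <<'E'
import numpy as np, cv2
from station import robot
def save(n,im): cv2.imwrite('pics/'+n,im[:,:,::-1])
def cam(n):
    c=robot.camera_info(n); R=cv2.Rodrigues(np.array(c['rvec'],float))[0]
    return np.array(c['mtx']),R,np.array(c['tvec'],float).ravel()
E
python3 - <<'E'
from h import *
for n in('side','top','wrist'):
    p,d=robot.read_camera(n); save(n+'0.png',p); np.savez(n+'0.npz',p=p,d=d); print(n,robot.camera_info(n), d.min(),d.max())
    if n!='wrist':
        K,R,t=cam(n); print(-R.T@t, R[2])
print(robot.sense())
E
```

```text
pics
side {'mtx': array([[462.46651281,   0.        , 273.06769091],
       [  0.        , 462.46651281, 207.00519031],
       [  0.        ,   0.        ,   1.        ]]), 'rvec': array([ 2.35612498, -0.66781947,  0.23700614]), 'tvec': array([-510.24868681,  280.50158342,  916.57742142])} 0.0 3080.7063
[ 240.6727535  -595.58869854  875.49971905] [ 0.33483385  0.55659198 -0.76032339]
top {'mtx': array([[419.40620705,   0.        , 278.39544634],
       [  0.        , 419.40620705, 210.96241256],
       [  0.        ,   0.        ,   1.        ]]), 'rvec': array([ 2.13165866, -2.16583497,  0.1879065 ]), 'tvec': array([ 17.64982696, 591.64813529, 872.94493835])} 0.0 1861.8243
[449.36692278  26.48761302 953.81322744] [ 0.1550412  -0.01985765 -0.98770841]
wrist {'mtx': array([[290.33228218,   0.        , 282.08611584],
       [  0.        , 290.33228218, 209.19527213],
       [  0.        ,   0.        ,   1.        ]]), 'T_tool_cam': array([[-1.04195688e-03, -9.56150676e-01, -2.92873350e-01,
         7.46914832e+01],
       [ 9.99999454e-01, -1.01922266e-03, -2.30221957e-04,
         1.
[... 208 characters left out ...]
.15, 'q': array([-1.19979836,  0.57632448,  0.02483452,  1.43767016, -0.01499671,
        1.12900277, -0.0564917 ]), 'joint_velocities': array([-0.00062714, -0.00147595, -0.00033219, -0.00244371,  0.0003232 ,
       -0.00028014,  0.00041096]), 'joint_torque': array([ 2.63634669e-03, -7.66265059e+01,  2.25262173e+00, -2.86183673e+01,
        1.56137726e-02,  9.85716179e-03,  6.47660272e-07]), 'position': array([296.35544236, 606.10570758, 230.66596053]), 'tool_rot': array([-1.11844868e-04,  2.25417367e-01,  9.74262099e-01, -5.99916249e-04]), 'ft_force': array([-0.62236358, -0.14603433,  0.26283927]), 'torque': array([ 0.0039118 , -0.00999762, -0.00728515]), 'gripper_width': 85.49519055509639}
```

View pics/top0.png

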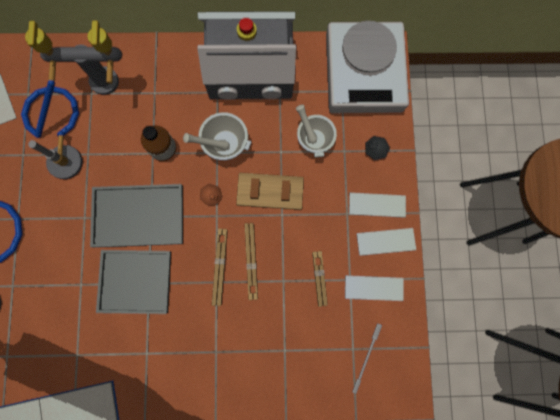

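View pics/side0.png

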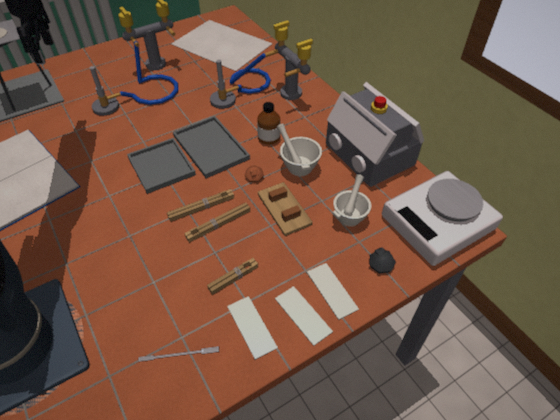

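Top view: three plates near the right edge at about (378,205), (386,242), (374,288); holders at (220,266), (251,261) (both long) and (320,278) (short); rack at (270,191), trays at (137,215) and (134,282). Now I'll measure them.

```bash
cat >> h.py <<'E'
def ray(n,uv,z,pose=None):
    uv=np.atleast_2d(np.array(uv,float))
    if n=='wrist':
        c=robot.camera_info(n); K=np.array(c['mtx']); T=pose@np.array(c['T_tool_cam']); Rcw=T[:3,:3]; C=T[:3,3]
    else:
        K,R,t=cam(n); Rcw=R.T; C=-R.T@t
    d=(np.c_[uv,np.ones(len(uv))]@np.linalg.inv(K).T)@Rcw.T
    return C+d*((z-C[2])/d[:,2])[:,None]
def toolpose():
    s=robot.sense(); w,x,y,z=s['tool_rot']
    from scipy.spatial.transform import Rotation as Ro
    T=np.eye(4);T[:3,:3]=Ro.from_quat([x,y,z,w]).as_matrix();T[:3,3]=s['position'];return T
def rects(n,mask,z,amin,amax,pose=None):
    out=[]
    for c in cv2.findContours(mask,cv2.RETR_EXTERNAL,cv2.CHAIN_APPROX_NONE)[0]:
        a=cv2.contourArea(c)
        if amin<a<amax:
            w=ray(n,c[:,0,:],z,pose)[:,:2]
            (cx,cy),(a1,a2),an=cv2.minAreaRect(w.astype(np.float32))
            if a1<a2: a1,a2,an=a2,a1,an+90
            an=(an+90)%180-90  # long axis angle from +x
            out.append((c[:,0].mean(0).round(),round(cx,1),round(cy,1),round(a1,1),round(a2,1),round(an,1)))
    return out
E
cat > det.py <<'E'
from h import *
for n in('top','side'):
    f=np.load(n+'0.npz');p,d=f['p'],f['d']
    hsv=cv2.cvtColor(p,cv2.COLOR_RGB2HSV)
    H,S,V=[hsv[...,i].astype(int) for i in range(3)]
    white=((S<45)&(V>150)).astype(np.uint8)
    print(n,'white');[print(r) for r in rects(n,white,3,300,9000)]
    grey=((S<60)&(V<150)&(V>50)).astype(np.uint8)
    print('grey');[print(r) for r in rects(n,grey,16,1500,15000)]
    wood=((H>12)&(H<30)&(S>60)&(V>90)).astype(np.uint8)
    wood=cv2.morphologyEx(wood,cv2.MORPH_CLOSE,np.ones((9,9)))
    print('wood');[print(r) for r in rects(n,wood,16,150,5000)]
    K,R,t=cam(n)
f=np.load('top0.npz');p,d=f['p'],f['d']
K,R,t=cam('top');C=-R.T@t
def pt(u,v): return (C+R.T@(np.linalg.inv(K)@[u,v,1]*d[v,u])).round(0)
for uv in [(378,205),(386,242),(374,288),(220,255),(250,250),(318,265),(242,191),(270,182),(255,188),(287,190),(300,190),(137,215),(134,282),(330,330),(415,300),(380,148),(405,130)]: print(uv,pt(*uv))
E
python3 det.py
python3 - <<'E'
import cv2
a=cv2.imread('pics/top0.png')
cv2.imwrite('pics/top0z.png',cv2.resize(a[160:320,80:430],None,fx=2.25,fy=2.25,interpolation=cv2.INTER_CUBIC))
E
```

```text
top white
(array([ 21., 412.]), 180.6, 561.3, 83.3, 35.9, 88.7)
(array([ 69., 413.]), 181.2, 451.2, 135.5, 41.9, 88.7)
(array([374., 288.]), 421.4, -203.7, 126.3, 50.3, 86.7)
(array([386., 241.]), 526.1, -237.0, 128.6, 48.8, -85.5)
(array([377., 204.]), 610.6, -221.7, 128.2, 49.8, 86.0)
(array([  4., 102.]), 875.6, 645.4, 110.7, 32.4, 4.8)
(array([369.,  70.]), 961.4, -217.3, 212.1, 183.6, -0.6)
(array([246.,  15.]), 1090.4, 77.6, 234.8, 10.8, 89.7)
grey
(array([135., 247.]), 514.0, 325.0, 296.7, 203.1, 1.0)
(array([360.,  69.]), 948.3, -211.2, 236.9, 190.9, -0.6)
(array([251.,  49.]), 979.8, 78.6, 239.1, 225.0, 89.7)
wood
(array([318., 279.]), 445.7, -80.1, 106.8, 83.8, -31.4)
(array([215., 304.]), 419.3, 112.6, 330.1, 186.5, -18.5)
(array([547., 185.]), 653.6, -603.4, 226.0, 79.3, -7.0)
(array([131.,  33.]), 1024.4, 352.1, 313.7, 68.3, 82.4)
(array([32., 36.]), 1034.9, 593.8, 121.5, 82.4, 53.6)
side white
(array([454., 357.]), 723.0, -467.7, 60.3, 59.4, 89.9)
(array([437., 335.]), 723.1, -413.3, 59.7, 36.9, -0.5)
(array([453., 317.]), 781.5, -403.1, 58.0, 45.8, -88.8)
(array([252.,
[... 800 characters left out ...]
, 274.]), 443.7, -80.8, 119.9, 24.7, 4.0)
(array([216., 221.]), 485.1, 65.1, 169.7, 31.8, 3.1)
(array([200., 203.]), 472.9, 140.1, 170.4, 26.5, -6.8)
(array([284., 208.]), 643.3, 21.1, 150.3, 78.3, 85.1)
(378, 205) [ 609. -223.    5.]
(386, 242) [ 523. -236.    4.]
(374, 288) [ 421. -204.    3.]
(220, 255) [500. 141.   4.]
(250, 250) [510.  73.   3.]
(318, 265) [474. -80.  -2.]
(242, 191) [644.  90.  13.]
(270, 182) [664.  26.  14.]
(255, 188) [647.  59.  33.]
(287, 190) [641. -12.  32.]
(300, 190) [645. -43.  12.]
(137, 215) [593. 328.   7.]
(134, 282) [443. 330.   6.]
(330, 330) [ 331. -102.   -0.]
(415, 300) [ 393. -294.    2.]
(380, 148) [ 737. -227.   31.]
(405, 130) [ 790. -298.    0.]
```

View pics/top0z.png

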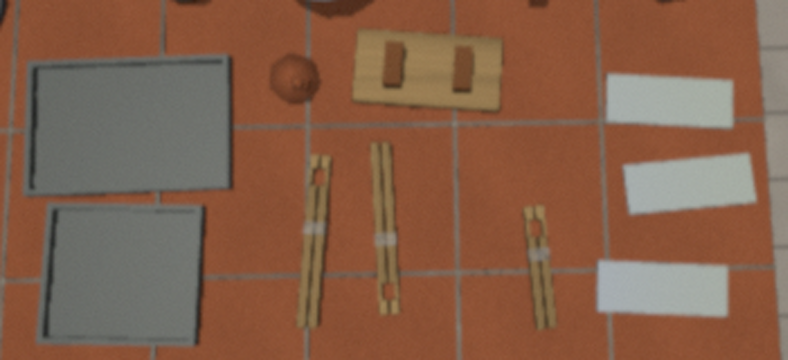

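```bash
cat > e.py <<'E'
from h import *
f=np.load('top0.npz');p,d=f['p'],f['d']
hsv=cv2.cvtColor(p,cv2.COLOR_RGB2HSV).astype(int)
red=((hsv[...,1]>110)&((hsv[...,0]<14)|(hsv[...,0]>170)))
for v in range(170,400,20):
    us=np.where(red[v,300:440])[0]; u=300+us.max()
    K,R,t=cam('top');C=-R.T@t
    z=[ (C+R.T@(np.linalg.inv(K)@[uu,v,1]*d[v,uu])).round(0) for uu in range(u-2,u+4,1)]
    print(v,u,ray('top',(u+.5,v),0).round(1)[0], [int(a[2]) for a in z])
f=np.load('side0.npz');p,d=f['p'],f['d']
K,R,t=cam('side');C=-R.T@t
vv,uu=np.mgrid[:420,:560]
P=(np.c_[uu.ravel(),vv.ravel(),np.ones(uu.size)]@np.linalg.inv(K).T*d.reshape(-1,1))@R+C
m=(abs(P[:,2])<8)&(P[:,0]>350)&(P[:,0]<720)&(P[:,1]<-150)
for x in range(360,720,40):
    k=m&(abs(P[:,0]-x)<6); print(x,np.sort(P[k,1])[:6].round(1))
# trays & rack by height with both depth
from scipy import ndimage
for n in('top','side'):
    f=np.load(n+'0.npz');d=f['d'];K,R,t=cam(n);C=-R.T@t
    P=(np.c_[uu.ravel(),vv.ravel(),np.ones(uu.size)]@np.linalg.inv(K).T*d.reshape(-1,1))@R+C
    for nm,(x0,x1,y0,y1,zl,zh) in dict(brg=(600,690,-60,105,25,40),rack=(590,700,-70,112,8,40),lt=(510,675,215,440,11,22),st=(365,515,230,410,11,22)).items():
        k=(P[:,0]>x0)&(P[:,0]<x1)&(P[:,1]>y0)&(P[:,1]<y1)&(P[:,2]>zl)&(P[:,2]<zh)
        print(n,nm,k.sum(),cv2.minAreaRect(P[k,:2].astype(np.float32)),P[k].mean(0).round(1))
E
python3 e.py
```

```text
170 415 [ 691.9 -316.9    0. ] [-2, -3, -3, 0, -754, -757]
190 417 [ 643.9 -318.3    0. ] [-1, 2, 3, -742, -754, -752]
210 418 [ 596.6 -317.4    0. ] [-1, 4, 1, 0, -757, -745]
230 419 [ 550.1 -316.4    0. ] [3, -1, -1, -1, -742, -753]
250 421 [ 504.1 -317.8    0. ] [1, 0, -1, -743, -742, -754]
270 422 [ 458.9 -316.9    0. ] [2, 2, -1, -3, -744, -746]
290 424 [ 414.3 -318.3    0. ] [1, -2, -2, -752, -753, -751]
310 425 [ 370.4 -317.4    0. ] [3, 2, -1, -1, -752, -755]
330 427 [ 327.1 -318.7    0. ] [3, 1, 1, -749, -750, -748]
350 428 [ 284.5 -317.8    0. ] [1, 1, 2, -3, -750, -754]
370 429 [ 242.4 -316.9    0. ] [3, 2, 0, -1, -746, -748]
390 431 [ 200.9 -318.3    0. ] [1, 2, -1, -747, -744, -745]
360 [-323.4 -322.6 -322.4 -322.1 -322.  -322. ]
400 [-323.1 -322.4 -322.3 -322.  -321.8 -321.7]
440 [-322.7 -322.4 -322.4 -322.3 -322.3 -322.2]
480 [-323.4 -323.2 -323.  -322.7 -322.5 -322.4]
520 [-323.  -322.9 -322.8 -322.5 -322.  -321.8]
560 [-323.2 -322.9 -322.8 -322.5 -322.4 -322.1]
600 [-322.9 -322.7 -322.5 -322.4 -321.9 -321.8]
640 [-322.6 -322.5 -322.  -322.  -322.  -322. ]
680 [-323.3
[... 397 characters left out ...]
9095240235328674) [582.7 331.4  15.7]
top st 819 ((446.56488037109375, 329.02410888671875), (154.22227478027344, 134.51683044433594), 88.91834259033203) [444.6 331.9  15.9]
side brg 271 ((645.115478515625, 24.04117202758789), (92.20433044433594, 44.96820068359375), 85.4772720336914) [644.6  20.6  30.8]
side rack 1435 ((644.6568603515625, 23.279624938964844), (151.0465850830078, 77.05432891845703), 85.49310302734375) [641.7  16.5  15.8]
side lt 555 ((585.1084594726562, 324.407958984375), (154.4827117919922, 207.39788818359375), 1.824238896369934) [585.3 318.   14.7]
side st 465 ((445.7016906738281, 325.525390625), (159.4468536376953, 136.66148376464844), 88.00431823730469) [443.6 321.4  14.9]
```

View pics/wrist0.png

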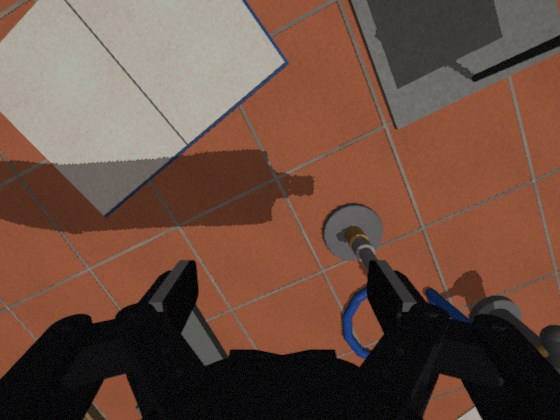

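```bash
cat >> h.py <<'E'
from scipy.spatial.transform import Rotation as Ro
def down(yawdeg):
    c,s=np.cos(np.radians(yawdeg)),np.sin(np.radians(yawdeg))
    R=np.array([[-s,c,0],[c,s,0],[0,0,-1.]]).T
    q=Ro.from_matrix(R).as_quat(); return [q[3],q[0],q[1],q[2]]
def st():
    s=robot.sense(); return 't=%.1f pos=%s f=%s w=%.1f'%(s['t'],np.round(s['position'],1),np.round(s['ft_force'],1),s['gripper_width'])
E
python3 - <<'E'
from h import *
for yaw in(0,180):
  for p in [(421,-190,60),(421,-298,3),(421,-340,-10),(421,-340,150),(526,-340,-10),(610,-340,-10),(645,25,30),(645,25,200),(585,300,20),(445,325,20)]:
    j=robot.solve_ik(p,down(yaw)); print(yaw,p,None if j is None else np.round(j,2))
E
```

```text
0 (421, -190, 60) [ 0.09  0.55  0.34  2.19 -0.4   0.46  0.75]
0 (421, -298, 3) [ 0.51  0.67  0.03  2.08 -0.04  0.39  0.57]
0 (421, -340, -10) [ 0.6   0.71 -0.01  2.02  0.02  0.41  0.57]
0 (421, -340, 150) [ 0.21  0.54  0.58  1.91 -0.4   0.81  1.01]
0 (526, -340, -10) [ 0.36  0.8   0.23  1.8  -0.31  0.58  0.78]
0 (610, -340, -10) [ 0.28  0.88  0.29  1.59 -0.34  0.72  0.73]
0 (645, 25, 30) [-0.3   0.78  0.32  1.73 -0.35  0.69  0.21]
0 (645, 25, 200) [-0.38  0.6   0.46  1.57 -0.29  1.04  0.16]
0 (585, 300, 20) [-0.66  0.79  0.2   1.7  -0.23  0.68 -0.34]
0 (445, 325, 20) [-0.84  0.68  0.19  1.99 -0.25  0.49 -0.47]
180 (421, -190, 60) [ 0.8   0.59 -0.69  2.16  0.68  0.61  2.75]
180 (421, -298, 3) [ 0.1   0.8   0.68  2.1  -0.95  0.59 -1.66]
180 (421, -340, -10) [ 0.18  0.85  0.68  2.04 -0.96  0.61 -1.61]
180 (421, -340, 150) [-0.1   0.9   1.36  1.92 -0.97  1.19 -1.52]
180 (526, -340, -10) [ 0.01  1.01  0.91  1.81 -1.04  0.88 -1.71]
180 (610, -340, -10) [-0.    1.07  0.91  1.6  -0.98  0.98 -1.9 ]
180 (645, 25, 30) [ 0.15  0.78 -0.45  1.71  0.46  0.76  2.62]
180 (645, 25, 200) [-0.71  0.95  1.36  1.59 -0.94  1.39 -2.4 ]
180 (585, 300, 20) [-0.28  0.81 -0.46  1.68  0.48  0.77  2.18]
180 (445, 325, 20) [-0.44  0.7  -0.42  1.97  0.5   0.58  1.94]
```

```bash
python3 - <<'E'
from h import *
robot.reach([620,40,300],down(0)); print(st())
T=toolpose(); p,d=robot.read_camera('wrist'); save('w1.png',p); np.savez('w1.npz',p=p,d=d,T=T)
robot.command_gripper(14)
robot.reach([500,-200,300],down(0)); print(st())
T=toolpose(); p,d=robot.read_camera('wrist'); save('w2.png',p); np.savez('w2.npz',p=p,d=d,T=T)
E
cat > w.py <<'E'
from h import *
def cloud(f):
    f=np.load(f);d=f['d'];T=f['T'];c=robot.camera_info('wrist');K=np.array(c['mtx']);M=T@np.array(c['T_tool_cam'])
    vv,uu=np.mgrid[:420,:560]
    P=(np.c_[uu.ravel(),vv.ravel(),np.ones(uu.size)]@np.linalg.inv(K).T*d.reshape(-1,1))@M[:3,:3].T+M[:3,3]
    return P,f['p'],T
if __name__=='__main__':
    P,p,T=cloud('w1.npz')
    for nm,(x0,x1,y0,y1,zl,zh) in dict(brg=(600,690,-60,105,27,38),rack=(590,700,-70,112,8,40)).items():
        k=(P[:,0]>x0)&(P[:,0]<x1)&(P[:,1]>y0)&(P[:,1]<y1)&(P[:,2]>zl)&(P[:,2]<zh)
        print(nm,k.sum(),cv2.minAreaRect(P[k,:2].astype(np.float32)),P[k].mean(0).round(1))
    P,p,T=cloud('w2.npz')
    hsv=cv2.cvtColor(p,cv2.COLOR_RGB2HSV).astype(int)
    white=((hsv[...,1]<45)&(hsv[...,2]>150)).astype(np.uint8)
    [print(r) for r in rects('wrist',white,3,300,90000,T)]
E
python3 w.py
```

```text
t=2.5 pos=[620.   41.6 299.7] f=[-0.   0.6 -0. ] w=85.5
t=4.2 pos=[ 501.1 -198.5  299.9] f=[1.  1.  0.2] w=14.2
brg 783 ((646.108642578125, 27.193435668945312), (88.15547180175781, 44.06496047973633), 85.2176742553711) [646.1  29.4  32.1]
rack 4904 ((646.1469116210938, 27.026607513427734), (150.27000427246094, 76.10601806640625), 85.2251968383789) [646.   32.   15.5]
(array([ 26., 366.]), 17.9, -567.4, 40.3, 40.2, -90.0)
(array([ 69., 346.]), 107.3, -522.2, 40.6, 40.4, -90.0)
(array([ 45., 346.]), 62.8, -522.3, 40.6, 40.6, -90.0)
(array([ 20., 346.]), 17.9, -522.3, 40.6, 40.2, 90.0)
(array([286., 327.]), 511.8, -477.8, 38.7, 38.3, -90.0)
(array([112., 324.]), 197.6, -478.1, 40.2, 38.7, 0.0)
(array([ 88., 326.]), 152.3, -478.1, 39.8, 38.7, 0.0)
(array([ 14., 325.]), 17.9, -477.1, 40.0, 36.5, 0.0)
(array([438., 305.]), 777.5, -433.6, 41.0, 32.6, -90.0)
(array([417., 303.]), 736.7, -432.6, 40.8, 38.9, 0.0)
(array([134., 304.]), 242.3, -433.0, 41.1, 38.8, 0.0)
(array([109., 304.]), 197.7, -433.0, 41.0, 38.8, 0.0)
(array([ 83., 304.]), 152.6, -433.1, 40.8, 38.8, 0.0)
(array([ 58., 304.]),
[... 1133 characters left out ...]
0., 258.]), 332.1, -342.8, 41.4, 40.5, 0.1)
(array([154., 258.]), 287.5, -342.8, 41.6, 40.5, 0.1)
(array([127., 258.]), 242.4, -342.9, 41.5, 40.5, 0.1)
(array([100., 258.]), 197.5, -342.9, 41.4, 40.5, 0.1)
(array([ 73., 258.]), 152.7, -342.9, 41.2, 40.5, 0.1)
(array([ 46., 258.]), 107.6, -343.0, 41.5, 40.5, 0.1)
(array([ 19., 258.]), 62.8, -343.0, 41.2, 40.5, 0.1)
(array([306., 224.]), 535.0, -278.1, 45.0, 35.8, -88.1)
(array([297., 170.]), 522.4, -199.5, 57.4, 49.9, -84.9)
(array([353., 184.]), 610.2, -220.3, 129.7, 50.0, 85.9)
(array([231., 148.]), 423.8, -164.1, 52.6, 49.9, 86.1)
(array([540., 186.]), 891.0, -221.0, 208.7, 75.6, -74.4)
(array([491.,  84.]), 799.5, -73.8, 98.3, 97.1, 50.6)
```

```bash
python3 -c "
import cv2,numpy as np
a=cv2.imread('pics/w1.png');b=cv2.imread('pics/w2.png');cv2.imwrite('pics/w12.png',cv2.resize(np.hstack([a,b]),(800,300)))"
```

```text
(no output)
```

View pics/w12.png

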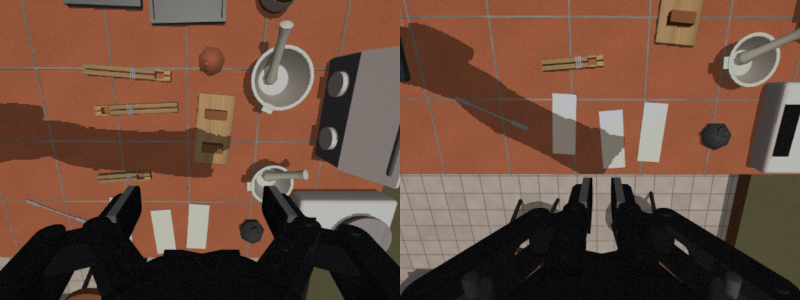

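```bash
cat >> h.py <<'E'
EDGE=-319.5
def press(x,y,yaw,ztop,target=6):
    q=down(yaw)
    robot.reach([x,y,40+ztop],q)
    robot.move_straight([x,y,ztop+6],100)
    robot.wait(.2); f0=robot.sense()['ft_force'][2]
    z=ztop+6
    while z>ztop-12:
        z-=0.7; robot.move_straight([x,y,z],60); 
        s=robot.sense(); f=s['ft_force'][2]-f0
        if f>target: break
    print('press',st(),'f0 %.1f f %.1f zcmd %.1f'%(f0,f,z)); return z,f0
E
python3 - <<'E'
from h import *
from w import cloud
P,p,T=cloud('w2.npz')
for x in (420,470,560,660):
    k=(abs(P[:,0]-x)<4)&(abs(P[:,2])<12)&(P[:,1]<-250); print(x,np.sort(P[k,1])[:4].round(1))
z,f0=press(421.5,-190,-3.4,3)
E
```

```text
420 [-317.5 -317.4 -317.3 -317. ]
470 [-316.9 -316.6 -316.6 -316.5]
560 [-316.8 -316.8 -316.8 -316.7]
660 [-316.6 -316.5 -316.3 -315.9]
press t=8.3 pos=[ 421.5 -190.     3.3] f=[-1.4  1.1 13.6] w=14.1 f0 0.8 f 12.8 zcmd 2.7
```

```bash
cat >> h.py <<'E'
def plates(tag,n='top'):
    p,d=robot.read_camera(n); save(tag+'.png',p)
    hsv=cv2.cvtColor(p,cv2.COLOR_RGB2HSV).astype(int)
    white=((hsv[...,1]<45)&(hsv[...,2]>150)).astype(np.uint8)
    for r in rects(n,white,3,200,9000):
        if 380<r[1]<680 and -400<r[2]<-100: print(n,r)
E
python3 - <<'E'
from h import *
print(st())
robot.move_straight([421.5,-230,2.7],60); print(st())
plates('a1','side');plates('a1t')
E
```

```text
t=8.3 pos=[ 421.5 -190.     3.3] f=[-1.4  1.1 13.6] w=14.1
t=9.1 pos=[ 422.  -230.1    3.4] f=[-1.1  2.  12.5] w=13.8
side (array([305., 316.]), 524.5, -238.4, 129.3, 49.9, -85.8)
side (array([332., 291.]), 609.5, -222.1, 130.2, 49.6, 86.0)
top (array([370., 285.]), 425.2, -198.4, 49.0, 38.4, -2.8)
top (array([429., 248.]), 503.7, -335.7, 40.9, 34.4, -0.9)
top (array([386., 241.]), 525.2, -236.7, 129.5, 50.4, -85.7)
top (array([451., 224.]), 562.6, -390.3, 63.8, 60.3, 89.2)
top (array([428., 225.]), 562.3, -336.3, 62.5, 35.3, -0.2)
top (array([377., 205.]), 610.6, -220.9, 129.7, 50.6, 86.3)
top (array([426., 195.]), 630.1, -336.1, 59.1, 34.9, -0.8)
top (array([449., 195.]), 630.6, -390.1, 64.2, 61.6, 89.2)
```

View pics/a1.png

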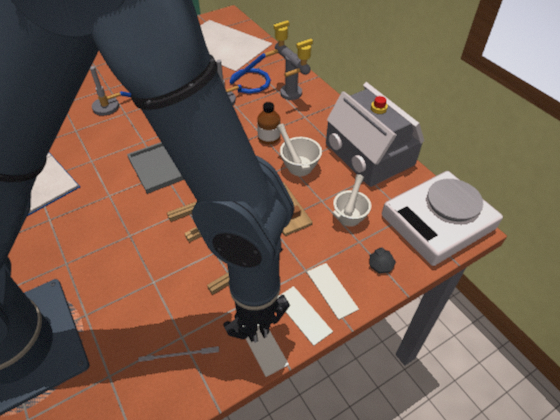

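Run:
```python
from h import *
print(ray('side',[(287,364),(270,377)],3).round(1))
robot.move_straight([421.5,-295.5,2.7],60); print(st())
p,d=robot.read_camera('side');save('a2.png',cv2.resize(p[250:420,150:420],None,fx=2.5,fy=2.5))
```

```text
[[ 440.2 -309.6    3. ]
 [ 399.4 -313.8    3. ]]
t=10.4 pos=[ 422.  -295.     3.4] f=[-0.6  3.2 11.5] w=13.8
```

View pics/a2.png

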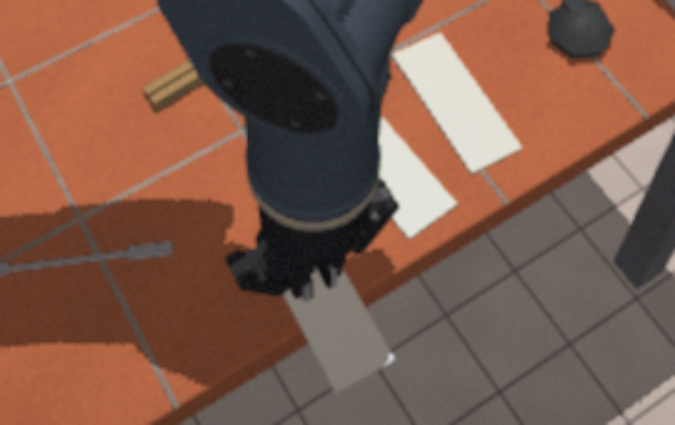

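Run:
```python
from h import *
print(ray('side',[(306,393),(285,406.5)],3).round(1))
robot.move_straight([421.5,-295.5,40],80); print(st())
robot.move_straight([421.5,-200,200],250); print(st())
T=toolpose(); p,d=robot.read_camera('wrist'); save('a3.png',p)
hsv=cv2.cvtColor(p,cv2.COLOR_RGB2HSV).astype(int)
plates('a3t');plates('a3s','side')
```

```text
[[ 440.6 -374.     3. ]
 [ 394.7 -373.8    3. ]]
t=11.1 pos=[ 421.5 -295.4   39.9] f=[-0.2 -0.2  0.2] w=13.9
t=12.0 pos=[ 421.1 -200.1  199.2] f=[ 0.3 -0.1  0.3] w=13.9
top (array([430., 251.]), 498.3, -336.0, 52.3, 34.6, 0.1)
top (array([451., 249.]), 502.9, -390.0, 62.6, 45.4, 89.1)
top (array([386., 241.]), 525.3, -236.6, 129.5, 50.4, -85.5)
top (array([451., 224.]), 562.6, -390.2, 63.9, 60.3, 89.2)
top (array([428., 224.]), 562.5, -336.2, 62.6, 34.8, 0.1)
top (array([377., 205.]), 610.5, -221.1, 129.4, 50.3, 86.1)
top (array([426., 195.]), 630.3, -336.1, 59.2, 34.3, -0.2)
top (array([449., 195.]), 630.6, -390.2, 64.5, 61.6, 89.2)
side (array([287., 380.]), 420.7, -327.1, 95.6, 50.9, 86.6)
side (array([303., 316.]), 524.5, -238.3, 129.4, 49.9, -85.8)
side (array([332., 291.]), 609.4, -222.7, 129.0, 49.6, 86.0)
```

View pics/a3.png

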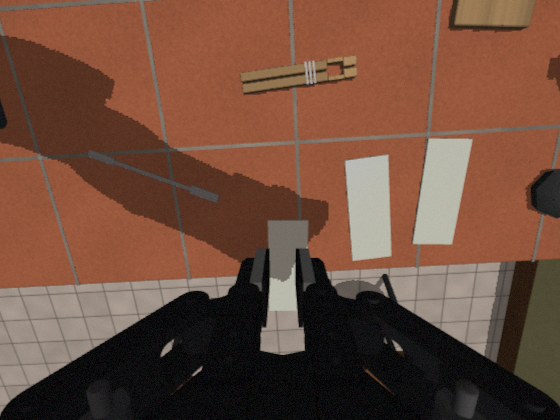

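View pics/a3s.png

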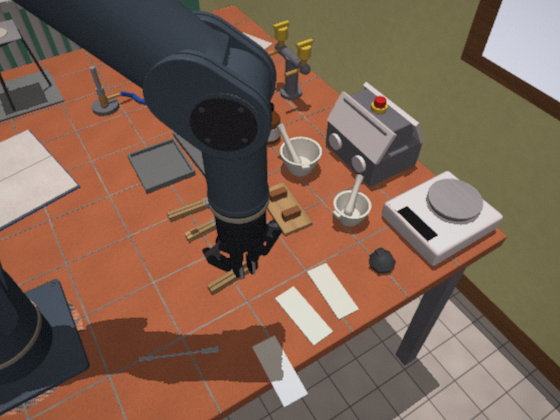

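Run:
```python
from h import *
q=down(-3.4)
robot.command_gripper(76)
robot.reach([420,-340,60],q)
robot.move_straight([420,-340,-9],100); print(st())
robot.command_gripper(40,30); robot.wait(.2); print(st())
robot.move_straight([420,-340,10],50); print(st())
robot.move_straight([420,-340,130],100); print(st())
T=toolpose(); p,d=robot.read_camera('wrist'); save('a4.png',p); np.savez('a4.npz',p=p,d=d,T=T)
p,d=robot.read_camera('side');save('a4s.png',cv2.resize(p[170:420,150:420],None,fx=2.2,fy=2.2))
```

```text
t=14.4 pos=[ 420.3 -340.1   -8.5] f=[ 0.1 -0.7 -0.2] w=76.2
t=15.0 pos=[ 420.3 -340.2   -8.7] f=[0.9 0.5 6.4] w=49.0
t=15.5 pos=[ 420.1 -340.    10.2] f=[ 0.5  0.3 -0.1] w=48.7
t=16.9 pos=[ 419.8 -339.7  129.5] f=[-0.2 -0.  -0.7] w=48.8
```

View pics/a4.png

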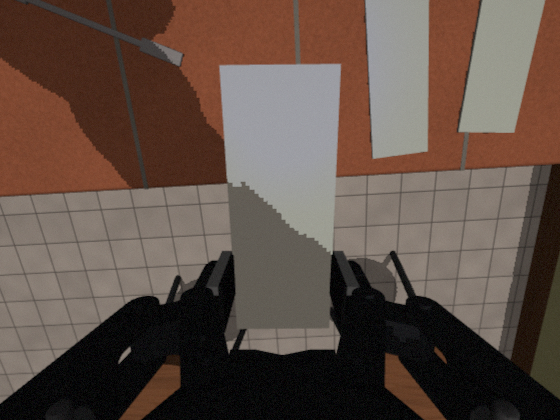

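View pics/a4s.png

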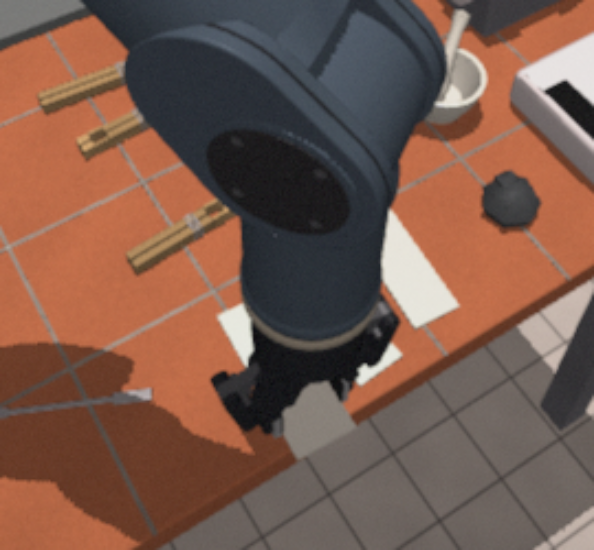

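```bash
cat >> h.py <<'E'
def heldplate(f):
    from w import cloud
    P,p,T=cloud(f)
    Q=(P-T[:3,3])@T[:3,:3]  # tool coords
    hsv=cv2.cvtColor(p,cv2.COLOR_RGB2HSV).astype(int).reshape(-1,3)
    k=(hsv[:,1]<70)&(hsv[:,2]>60)&(abs(Q[:,1])<40)&(abs(Q[:,0])<120)&(abs(Q[:,2])<40)&(Q[:,2]>-30)
    A=Q[k]
    for _ in range(4):
        c=np.linalg.lstsq(np.c_[A[:,:2],np.ones(len(A))],A[:,2],rcond=None)[0]
        r=Q[k][:,2]-(np.c_[Q[k][:,:2],np.ones(k.sum())]@c); A=Q[k][abs(r)<3]
    print('top face z_tool=%.2f + %.4f x + %.4f y, n=%d'%(c[2],c[0],c[1],len(A)))
    print(cv2.minAreaRect(A[:,:2].astype(np.float32)), 'x',A[:,0].min().round(1),A[:,0].max().round(1))
E
python3 -c "
from h import *
heldplate('a4.npz')"
```

```text
top face z_tool=-11.00 + -0.0018 x + 0.0024 y, n=28035
((32.32887268066406, 0.5184173583984375), (61.90098190307617, 131.0960235595703), 89.4581527709961) x -33.0 98.1
```

```bash
cat >> h.py <<'E'
RC=np.array([646.,26.5]); RY=-4.8
def toprack(xoff):
    d=np.array([-np.sin(np.radians(RY)),np.cos(np.radians(RY))])
    c=RC-xoff*d
    robot.move_straight([c[0],c[1],150],250,down(RY)); 
    return c
def setdown(c,zexp,thr=2.5):
    robot.move_straight([c[0],c[1],zexp+10],100); robot.wait(.2)
    f0=robot.sense()['ft_force'][2]; z=zexp+4; 
    robot.move_straight([c[0],c[1],z],40)
    while z>zexp-3:
        z-=.5; robot.move_straight([c[0],c[1],z],20); f=robot.sense()['ft_force'][2]-f0
        if f>thr: break
    print('set z',z,'f %.1f'%f,st())
    return z
E
python3 - <<'E'
from h import *
c=toprack(32.3); print(c,st())
z=setdown(c,24)
p,d=robot.read_camera('side');save('a5s.png',cv2.resize(p[120:300,180:400],None,fx=3,fy=3))
E
```

```text
[643.29720566  -5.68671935] t=18.7 pos=[642.7  -7.3 150.2] f=[-0.9 -1.  -1.1] w=48.6
set z 23.5 f 6.3 t=22.8 pos=[643.4  -5.7  24. ] f=[-2.4  1.3  6.2] w=49.0
```

View pics/a5s.png

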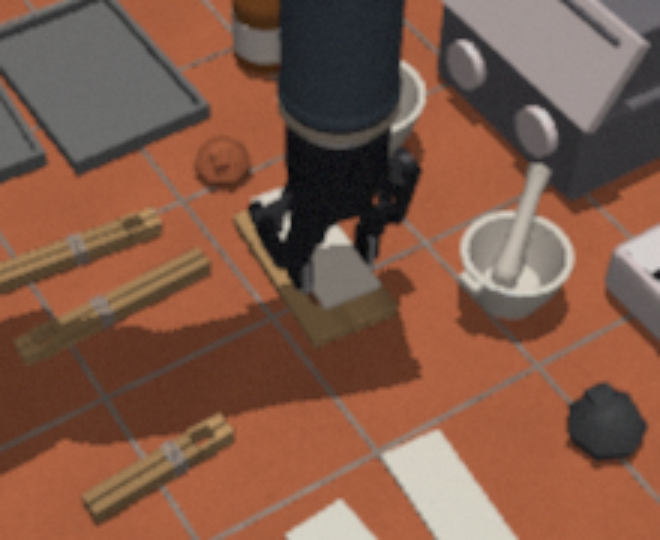

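Run:
```python
from h import *
s=robot.sense()['position']
robot.command_gripper(66,30); robot.wait(.1)
robot.move_straight([643.3,-5.7,90],100); 
robot.move_straight([643.3,-5.7,180],200); print(st())
robot.wait(.2)
T=toolpose(); p,d=robot.read_camera('wrist'); save('a6.png',p); np.savez('a6.npz',p=p,d=d,T=T)
robot.command_gripper(14)
hsv=cv2.cvtColor(p,cv2.COLOR_RGB2HSV).astype(int)
white=((hsv[...,1]<60)&(hsv[...,2]>90)).astype(np.uint8)
[print(r) for r in rects('wrist',white,35,5000,90000,T)]
# press plate B: centre (525,-237.5) axis -85.5 -> yaw 4.5
z,f0=press(525+1,-237.5+14,4.5,3,3)
robot.move_straight([526,-223.5-69.5,z],60); print(st())
robot.move_straight([526,-293,40],80)
robot.move_straight([526,-190,200],250); print(st())
plates('b3s','side')
T=toolpose(); p,d=robot.read_camera('wrist'); save('b3.png',p); np.savez('b3.npz',p=p,d=d,T=T)
```

```text
t=24.7 pos=[642.9  -5.4 179.3] f=[ 0.   0.4 -0.8] w=65.8
(array([513., 301.]), 898.2, -174.9, 153.5, 103.2, -79.3)
(array([283., 160.]), 646.2, 27.3, 129.7, 50.9, 85.6)
(array([414.,  37.]), 775.0, 111.9, 130.4, 88.8, -4.9)
press t=29.5 pos=[ 526.1 -223.6    3.4] f=[-2.2  1.4 10.9] w=13.9 f0 0.2 f 10.7 zcmd 2.7
t=30.8 pos=[ 526.6 -292.9    3.4] f=[-0.   1.8  8.5] w=13.7
t=32.3 pos=[ 525.3 -190.3  199. ] f=[ 0.2 -1.  -0.3] w=13.6
side (array([331., 349.]), 526.8, -325.7, 93.8, 51.2, -84.9)
side (array([332., 291.]), 609.5, -222.1, 130.2, 49.6, 86.0)
```

View pics/a6.png

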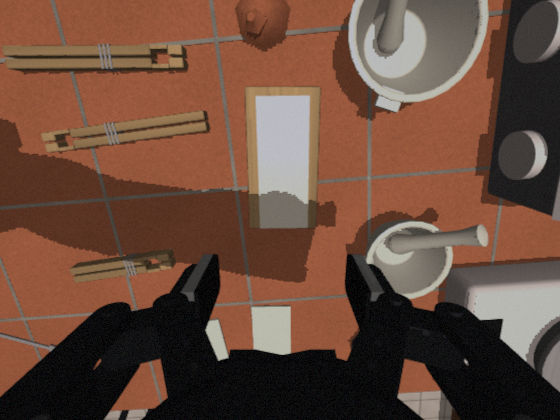

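View pics/b3.png

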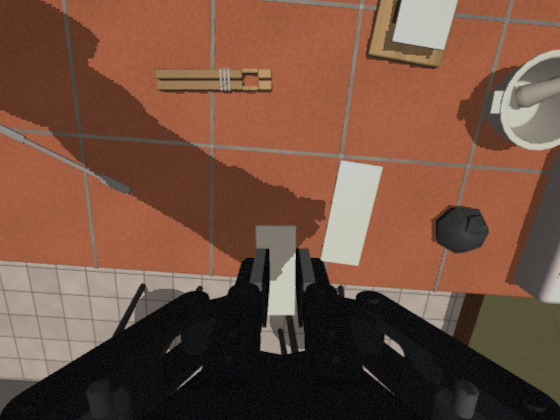

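```bash
cat >> h.py <<'E'
def grab(x,y,yaw,tag):
    q=down(yaw)
    robot.command_gripper(74)
    robot.reach([x,y,60],q)
    robot.move_straight([x,y,-9],100)
    robot.command_gripper(40,30); robot.wait(.2); print(st())
    robot.move_straight([x,y,10],50)
    robot.move_straight([x,y,140],100); robot.wait(.2); print(st())
    T=toolpose(); p,d=robot.read_camera('wrist'); save(tag+'.png',p); np.savez(tag+'.npz',p=p,d=d,T=T)
    heldplate(tag+'.npz')
E
python3 - <<'E'
from h import *
grab(528,-340,5.1,'b4')
E
```

```text
t=35.2 pos=[ 528.4 -340.3   -8.5] f=[-0.3  0.7  5.6] w=48.5
t=37.4 pos=[ 527.8 -339.9  139.6] f=[-0.1  0.9 -1.5] w=48.8
top face z_tool=-10.98 + 0.0021 x + 0.0014 y, n=28429
((34.78498840332031, 3.7717227935791016), (68.33906555175781, 131.1804962158203), 89.7643814086914) x -30.8 100.4
```

View pics/b4.png

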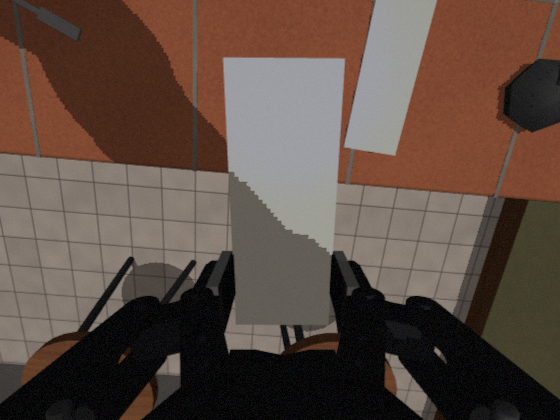

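Run:
```python
from h import *
c=toprack(34.8); robot.wait(.3); print(c,st())
z=setdown(c,27,2.0)
p,d=robot.read_camera('side');save('b5s.png',cv2.resize(p[120:300,180:400],None,fx=3,fy=3))
```

```text
[643.08801105  -8.1779515 ] t=39.3 pos=[643.   -8.8 150.1] f=[ 0.1  0.5 -0.4] w=48.6
set z 30.5 f 12.9 t=41.4 pos=[643.7  -8.3  31.6] f=[-1.9  0.6 12.7] w=48.8
```

View pics/b5s.png

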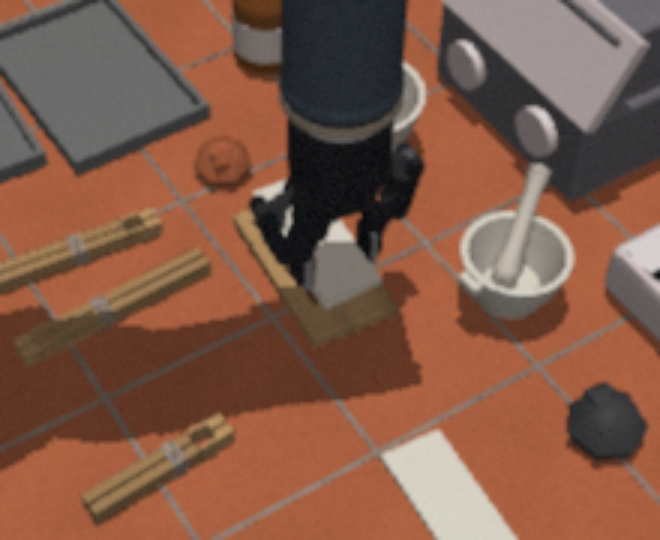

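Run:
```python
from h import *
c=robot.sense()['position']
robot.move_straight([c[0],c[1],150],120)
T=toolpose(); p,d=robot.read_camera('wrist'); save('b6.png',p); np.savez('b6.npz',p=p,d=d,T=T); heldplate('b6.npz')
hsv=cv2.cvtColor(p,cv2.COLOR_RGB2HSV).astype(int)
robot.move_straight([528,-338,140],250,down(5.1)); robot.wait(.2); print(st())
f0=robot.sense()['ft_force'][2]
robot.move_straight([528,-338,-3],100)
z=-5
while z>-11:
    z-=.5; robot.move_straight([528,-338,z],20); f=robot.sense()['ft_force'][2]-f0
    if f>2.5: break
print(z,f,st())
```

```text
top face z_tool=-10.96 + 0.0023 x + 0.0017 y, n=28366
((34.98088836669922, 3.322591781616211), (130.82115173339844, 56.19715881347656), 0.6066685914993286) x -30.6 100.4
t=44.4 pos=[ 528.6 -337.   139.9] f=[ 0.2 -0.3 -0.2] w=49.2
-8.5 4.122967378540635 t=47.7 pos=[ 528.1 -338.    -8.3] f=[-0.7  0.   3.9] w=48.7
```

View pics/b6.png

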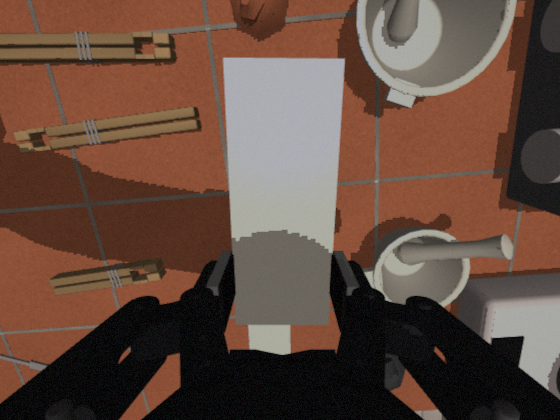

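Run:
```python
from h import *
robot.command_gripper(57,30)
robot.move_straight([528,-338,-5.0],30); print(st())
robot.command_gripper(40,30); robot.wait(.2); print(st())
robot.move_straight([528,-338,0],30); robot.wait(.1); print(st())
T=toolpose(); p,d=robot.read_camera('wrist'); save('b7.png',p); np.savez('b7.npz',p=p,d=d,T=T); heldplate('b7.npz')
```

```text
t=48.2 pos=[ 528.1 -338.1   -4.8] f=[ 0.5  0.  -0.5] w=57.1
t=48.7 pos=[ 528.1 -338.1   -4.8] f=[-0.4 -0.5  4. ] w=48.5
t=49.1 pos=[ 5.279e+02 -3.379e+02 -1.000e-01] f=[ 1.1  1.  -0.4] w=48.3
top face z_tool=-7.57 + 0.0044 x + 0.0002 y, n=27114
((34.88062286376953, 3.668445587158203), (130.5196075439453, 66.55719757080078), 0.19536559283733368) x -30.4 100.2
```

View pics/b7.png

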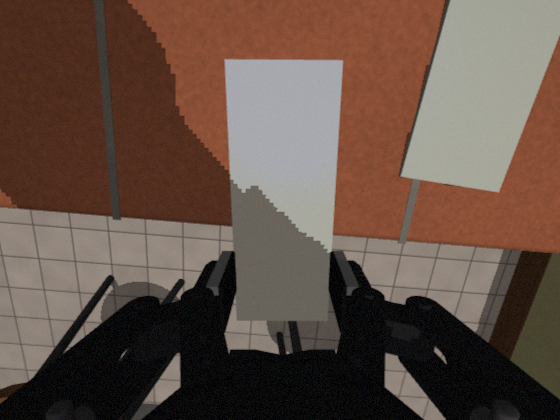

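```bash
cat >> h.py <<'E'
def setdown2(c,zstart,zmin,thr=2.0):
    robot.move_straight([c[0],c[1],zstart+6],100); robot.wait(.2)
    f0=robot.sense()['ft_force'][2]; z=zstart
    robot.move_straight([c[0],c[1],z],40)
    while z>zmin:
        z-=.3; robot.move_straight([c[0],c[1],z],20); f=robot.sense()['ft_force'][2]-f0
        if f>thr: break
    print('set z',z,'f %.1f'%f,st())
    return z
E
python3 - <<'E'
from h import *
robot.move_straight([528,-338,140],100); robot.wait(.1)
T=toolpose(); p,d=robot.read_camera('wrist'); np.savez('b8.npz',p=p,d=d,T=T); heldplate('b8.npz')
c=toprack(34.9); robot.wait(.3); print(c,st())
z=setdown2(c,33.5,29.5)
p,d=robot.read_camera('side');save('b9s.png',cv2.resize(p[120:300,180:400],None,fx=3,fy=3))
E
```

```text
top face z_tool=-7.57 + 0.0042 x + 0.0002 y, n=27116
((34.92597961425781, 3.5394973754882812), (66.45518493652344, 130.57899475097656), 89.9241714477539) x -30.4 100.2
[643.07964327  -8.27760079] t=52.7 pos=[643.   -8.9 150.1] f=[ 0.3  0.6 -0.7] w=48.8
set z 32.000000000000014 f 4.7 t=55.7 pos=[643.2  -8.3  32.3] f=[-0.8  0.8  4.4] w=48.4
```

View pics/b9s.png

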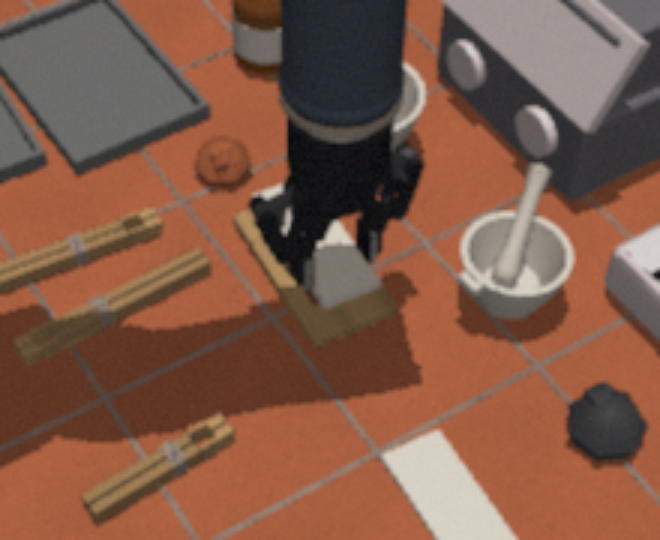

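Run:
```python
from h import *
robot.command_gripper(66,30); robot.wait(.1)
robot.move_straight([643.1,-8.3,90],100); 
robot.move_straight([643.1,-8.3,180],200); robot.wait(.2)
T=toolpose(); p,d=robot.read_camera('wrist'); save('b10.png',p); np.savez('b10.npz',p=p,d=d,T=T)
robot.command_gripper(14)
hsv=cv2.cvtColor(p,cv2.COLOR_RGB2HSV).astype(int)
white=((hsv[...,1]<60)&(hsv[...,2]>90)).astype(np.uint8)
[print(r) for r in rects('wrist',white,38,5000,90000,T)]
z,f0=press(611,-221+14,-4,3,3)
robot.move_straight([611,-207-86.5,z],60); print(st())
robot.move_straight([611,-293.5,40],80)
robot.move_straight([611,-190,200],250); print(st())
plates('c3s','side')
T=toolpose(); p,d=robot.read_camera('wrist'); save('c3.png',p); np.savez('c3.npz',p=p,d=d,T=T)
```

```text
(array([515., 302.]), 894.7, -177.0, 152.4, 105.0, -82.8)
(array([424., 245.]), 786.6, -73.6, 114.8, 96.9, 47.3)
(array([283., 158.]), 646.4, 27.1, 129.6, 51.5, 85.2)
(array([412.,  37.]), 773.2, 110.2, 128.7, 85.2, -4.9)
press t=62.2 pos=[ 611.1 -207.1    3.5] f=[-1.8  0.9  8.6] w=14.0 f0 0.5 f 8.1 zcmd 2.7
t=63.8 pos=[ 611.7 -293.3    3.5] f=[-0.5  1.6  7.6] w=13.9
t=65.3 pos=[ 610.2 -190.4  198.9] f=[-0.2 -0.3 -0.2] w=13.5
side (array([364., 328.]), 610.3, -320.5, 107.0, 51.1, 85.9)
```

View pics/b10.png

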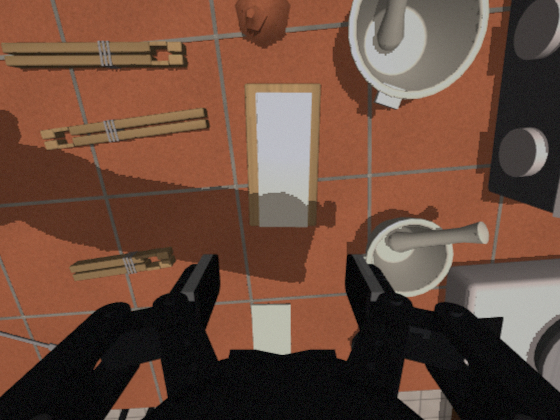

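View pics/c3.png

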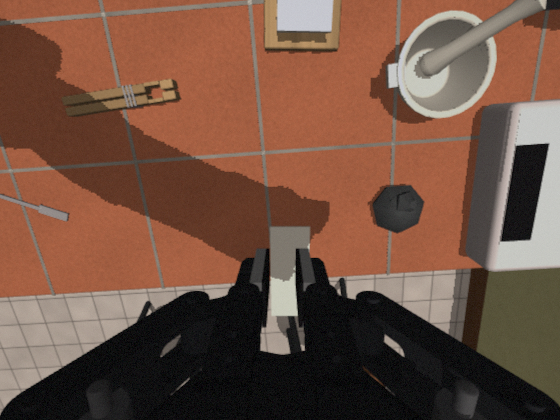

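```bash
sed -i 's/robot.move_straight(\[x,y,-9\],100)/robot.move_straight([x,y,-5],100)/' h.py
python3 - <<'E'
from h import *
grab(609,-338,-4.1,'c4')
E
```

```text
t=68.2 pos=[ 609.4 -338.3   -4.4] f=[-0.5  0.2  6.4] w=48.3
t=70.3 pos=[ 608.8 -337.9  139.5] f=[-0.   0.  -0.7] w=48.4
top face z_tool=-6.83 + 0.0003 x + 0.0017 y, n=26363
((31.757186889648438, 0.356781005859375), (130.91993713378906, 61.14560317993164), 0.10799116641283035) x -33.7 97.2
```

View pics/c4.png

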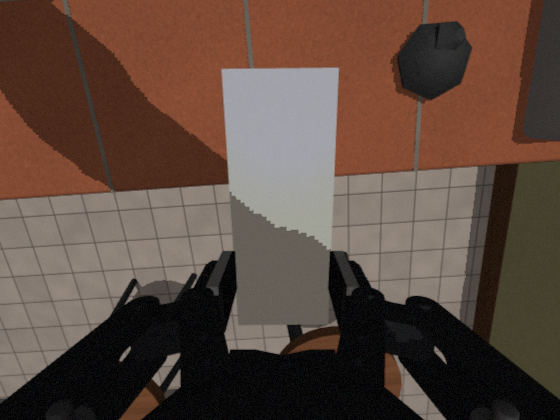

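Run:
```python
from h import *
c=toprack(31.9); robot.wait(.3); print(c,st())
z=setdown2(c,37,32.5)
robot.command_gripper(66,30); robot.wait(.1)
robot.move_straight([c[0],c[1],90],100); 
robot.move_straight([c[0],c[1],180],200); robot.wait(.2)
T=toolpose(); p,d=robot.read_camera('wrist'); save('c5.png',p); np.savez('c5.npz',p=p,d=d,T=T)
hsv=cv2.cvtColor(p,cv2.COLOR_RGB2HSV).astype(int)
white=((hsv[...,1]<60)&(hsv[...,2]>90)).astype(np.uint8)
[print(r) for r in rects('wrist',white,41,5000,90000,T)]
from w import cloud
P,_,_=cloud('c5.npz'); k=(abs(P[:,0]-646)<20)&(abs(P[:,1]-35)<40); print(P[k,2].mean(),P[k,2].std())
robot.reach([500,200,330],down(-40)); robot.wait(.2); print(st())
T=toolpose(); p,d=robot.read_camera('wrist'); save('h1.png',p); np.savez('h1.npz',p=p,d=d,T=T)
for n in('top','side'): 
    p,d=robot.read_camera(n); save('h1'+n+'.png',p); np.savez('h1'+n+'.npz',p=p,d=d)
```

```text
[643.3306768   -5.28812221] t=72.1 pos=[643.3  -6.  150. ] f=[-0.9  0.3  0.1] w=48.4
set z 35.20000000000002 f 3.4 t=75.3 pos=[643.4  -5.3  35.4] f=[-1.   0.4  3.1] w=48.5
(array([514., 299.]), 891.9, -169.7, 148.4, 104.1, -81.3)
(array([283., 162.]), 646.1, 26.6, 129.2, 51.4, 85.1)
(array([414.,  38.]), 772.1, 111.1, 127.2, 87.8, -4.9)
222.61509619813805 94.95747944723824
t=78.6 pos=[500.4 199.1 329.6] f=[ 0.5 -0.2 -0.1] w=65.9
```

View pics/c5.png

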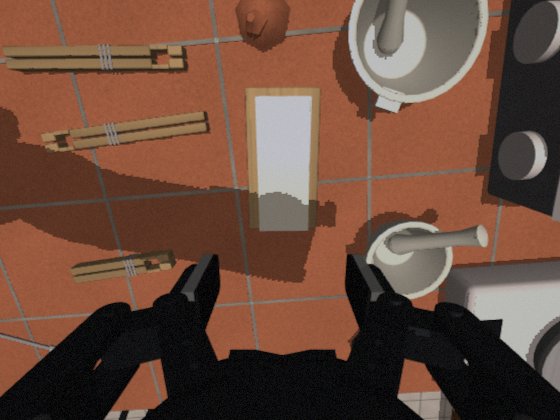

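View pics/h1.png

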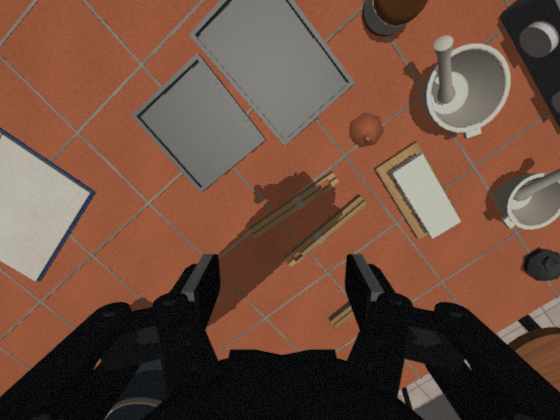

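View pics/h1side.png

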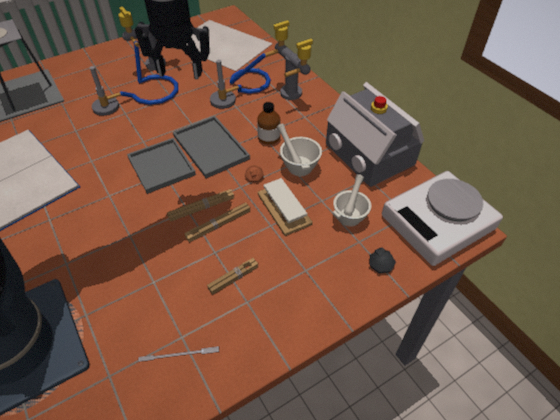

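```bash
cat >> h.py <<'E'
def fixcloud(f,n):
    d=np.load(f)['d'];K,R,t=cam(n);C=-R.T@t
    vv,uu=np.mgrid[:420,:560]
    return (np.c_[uu.ravel(),vv.ravel(),np.ones(uu.size)]@np.linalg.inv(K).T*d.reshape(-1,1))@R+C, np.load(f)['p']
def woodrects(n,p,T=None,z=16,amin=100):
    hsv=cv2.cvtColor(p,cv2.COLOR_RGB2HSV).astype(int); H,S,V=hsv[...,0],hsv[...,1],hsv[...,2]
    m=((H>=13)&(H<32)&(S>50)&(V>35)).astype(np.uint8)
    m=cv2.morphologyEx(m,cv2.MORPH_CLOSE,np.ones((7,7)))
    return [r for r in rects(n,m,z,amin,9000,T) if 50<r[3]<220 and r[4]<60 and 300<r[1]<700 and -200<r[2]<480]
E
python3 - <<'E'
from h import *
from w import cloud
P,p,T=cloud('h1.npz')
for nm,(x0,x1,y0,y1,zl,zh) in dict(lt=(510,675,215,440,12,20),st=(365,515,230,410,12,20)).items():
    k=(P[:,0]>x0)&(P[:,0]<x1)&(P[:,1]>y0)&(P[:,1]<y1)&(P[:,2]>zl)&(P[:,2]<zh)
    print(nm,k.sum(),cv2.minAreaRect(P[k,:2].astype(np.float32)),P[k].mean(0).round(1))
[print('wr',r) for r in woodrects('wrist',p,T)]
[print('w1',r) for r in woodrects('wrist',np.load('w1.npz')['p'],np.load('w1.npz')['T'])]
for n in('top','side'):
    [print(n,r) for r in woodrects(n,np.load('h1%s.npz'%n)['p'])]
E
```

```text
lt 2146 ((585.2913208007812, 328.0513610839844), (152.7430877685547, 202.20640563964844), 1.0486081838607788) [575.4 321.2  16. ]
st 1678 ((445.8221435546875, 330.3639221191406), (152.6509246826172, 136.40756225585938), 88.11255645751953) [446.4 337.2  16. ]
wr (array([342., 315.]), 411.9, -77.9, 53.4, 29.1, 2.6)
wr (array([324., 231.]), 486.4, 72.9, 169.3, 36.9, -0.7)
wr (array([294., 203.]), 473.5, 143.1, 174.9, 38.5, -4.2)
w1 (array([174., 247.]), 446.3, -78.4, 122.7, 31.2, 7.1)
w1 (array([174., 103.]), 472.8, 128.4, 171.7, 54.9, -6.5)
side (array([232., 276.]), 444.0, -88.2, 121.9, 40.7, 10.3)
side (array([217., 222.]), 484.9, 64.4, 171.8, 29.2, 2.5)
side (array([200., 204.]), 475.5, 137.2, 176.5, 41.1, -6.0)
```

```bash
cat >> h.py <<'E'
def hover(x,y,yaw,tag,z=170):
    from w import cloud
    robot.command_gripper(60,30)
    robot.reach([x,y,z],down(yaw)); robot.wait(.3); print(st())
    T=toolpose(); p,d=robot.read_camera('wrist'); save(tag+'.png',p); np.savez(tag+'.npz',p=p,d=d,T=T)
    P,p,T=cloud(tag+'.npz')
    Q=(P-T[:3,3])@T[:3,:3]
    hsv=cv2.cvtColor(p,cv2.COLOR_RGB2HSV).astype(int).reshape(-1,3)
    k=(P[:,2]>10)&(P[:,2]<20)&(abs(P[:,0]-x)<110)&(abs(P[:,1]-y)<110)
    m=cv2.morphologyEx(k.reshape(420,560).astype(np.uint8),cv2.MORPH_CLOSE,np.ones((7,7)))
    n,lab,stt,_=cv2.connectedComponentsWithStats(m)
    for i in range(1,n):
        if stt[i,4]>600:
            kk=k&(lab.ravel()==i); 
            if kk.sum()<300: continue
            (cx,cy),(a1,a2),an=cv2.minAreaRect(P[kk,:2].astype(np.float32))
            if a1<a2: a1,a2,an=a2,a1,an+90
            an=(an+90)%180-90
            print('obj n=%d c=(%.1f,%.1f) %.1fx%.1f ang %.1f z %.1f'%(kk.sum(),cx,cy,a1,a2,an,P[kk,2].mean()))
E
python3 - <<'E'
from h import *
for p,y in [((473,140,170),-96),((473,140,170),84),((473,140,3),-96),((473,140,3),84),((593,328,10),1),((620,328,10),1),((446,330,10),-2),((446,-79,5),-86),((446,-79,5),94),((486,69,3),-88),((486,69,3),92)]:
    j=robot.solve_ik(p,down(y)); print(p,y,None if j is None else np.round(j,2))
hover(473,139,84,'h2')
E
```

```text
(473, 140, 170) -96 [-1.05  0.6   1.06  2.01 -0.67  0.93 -1.31]
(473, 140, 170) 84 [-0.61  0.4   0.31  2.   -0.17  0.77  1.27]
(473, 140, 3) -96 [-0.77  0.76  0.62  2.15 -0.94  0.52 -1.11]
(473, 140, 3) 84 [-0.48  0.66  0.14  2.14 -0.25  0.35  1.34]
(593, 328, 10) 1 [-0.86  0.88  0.52  1.65 -0.58  0.77 -0.05]
(620, 328, 10) 1 [-0.84  0.91  0.53  1.58 -0.58  0.82 -0.05]
(446, 330, 10) -2 [-1.01  0.75  0.45  1.99 -0.61  0.54 -0.16]
(446, -79, 5) -86 [-0.24  0.69  0.48  2.25 -0.88  0.39 -0.52]
(446, -79, 5) 94 [ 0.01  0.63  0.09  2.24 -0.2   0.28  1.92]
(486, 69, 3) -88 [-0.6   0.74  0.56  2.16 -0.89  0.49 -0.87]
(486, 69, 3) 92 [-0.32  0.66  0.12  2.15 -0.23  0.34  1.6 ]
t=81.1 pos=[473.  139.1 170. ] f=[-0.2  0.8  0.4] w=60.3
obj n=2601 c=(474.9,143.2) 169.3x20.6 ang -4.7 z 16.0
obj n=2687 c=(486.6,72.8) 169.8x21.5 ang 2.3 z 15.6
```

View pics/h2.png

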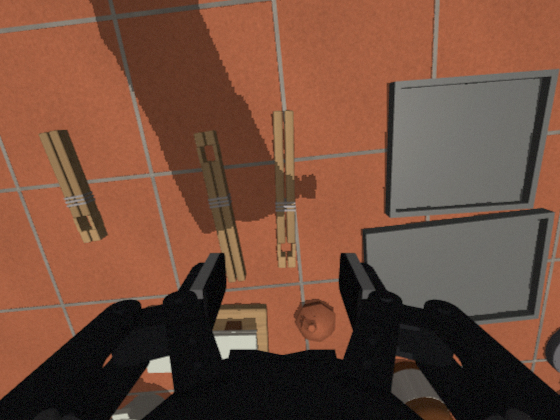

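```bash
cat >> h.py <<'E'
def pick(x,y,yaw):
    robot.command_gripper(50,30)
    robot.move_straight([x,y,60],200,down(yaw)); robot.move_straight([x,y,4],100)
    robot.command_gripper(5,30); print('grip',st())
    robot.move_straight([x,y,20],60); robot.move_straight([x,y,110],200); print(st())
def place(x,y,yaw,zexp=10):
    robot.reach([x,y,110],down(yaw)); robot.wait(.2); 
    f0=robot.sense()['ft_force'][2]
    robot.move_straight([x,y,zexp+5],100); z=zexp+3
    while z>zexp-4:
        z-=.5; robot.move_straight([x,y,z],30); f=robot.sense()['ft_force'][2]-f0
        if f>2: break
    print('place z',z,'f %.1f'%f,st())
    robot.command_gripper(28); robot.wait(.1)
    robot.move_straight([x,y,60],150); robot.move_straight([x,y,150],250)
E
python3 - <<'E'
from h import *
from w import cloud
P,p,T=cloud('h2.npz')
for x0,x1,y0,y1 in((520,675,215,440),(365,515,230,410)):
    k=(P[:,0]>x0)&(P[:,0]<x1)&(P[:,1]>y0)&(P[:,1]<y1)&(P[:,2]>13)&(P[:,2]<19);print(k.sum(),cv2.minAreaRect(P[k,:2].astype(np.float32)))
pick(474.9,143.2,85.3)
T=toolpose(); p,d=robot.read_camera('wrist'); save('h3.png',p)
E
```

```text
2476 ((593.6453247070312, 329.7232666015625), (137.87864685058594, 203.75286865234375), 1.1841267347335815)
4002 ((446.02978515625, 331.5109558105469), (154.2081298828125, 136.59750366210938), 88.31097412109375)
grip t=83.2 pos=[475.3 143.3   4.7] f=[-1.4 -0.7  6.7] w=18.7
t=84.2 pos=[474.5 143.3 109.4] f=[-0.4  0.1 -0.7] w=19.0
```

View pics/h3.png

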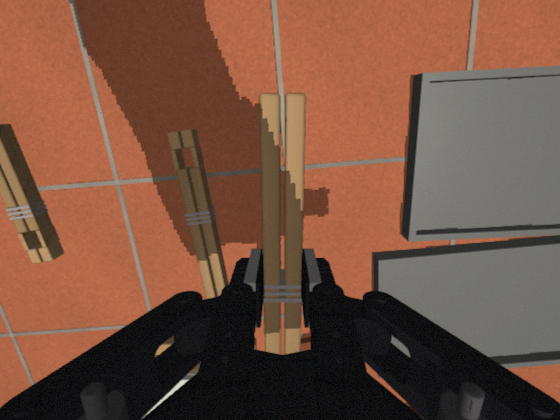

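Run:
```python
from h import *
place(619,329,1.2)
hover(540,200,30,'h4',250)
```

```text
place z 10.5 f 3.7 t=88.0 pos=[619.  329.   10.8] f=[-2.7 -0.8  3.7] w=19.1
t=90.8 pos=[540.  200.7 249.1] f=[ 0.6  0.1 -0.2] w=59.7
obj n=788 c=(588.0,269.2) 122.4x83.1 ang 1.1 z 15.9
```

View pics/h4.png

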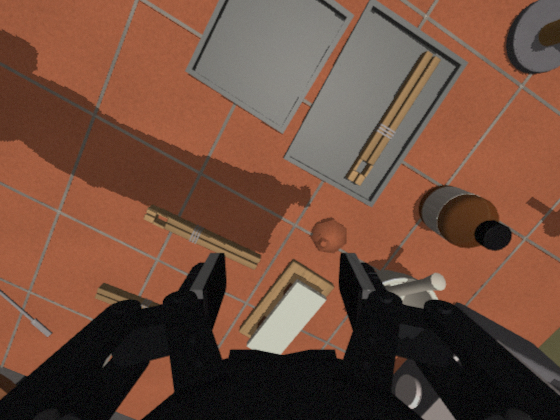

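Run:
```python
from h import *
hover(485,70,92,'h5')
```

```text
t=92.5 pos=[485.2  70.4 170. ] f=[-0.3 -0.5  0. ] w=59.9
obj n=2517 c=(486.8,72.9) 169.1x20.2 ang 2.7 z 16.0
```

View pics/h5.png

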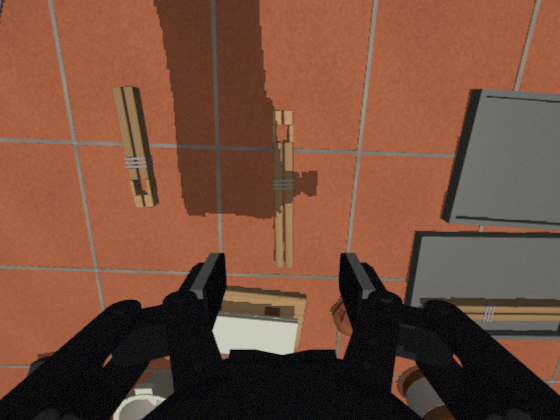

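Run:
```python
from h import *
pick(486.8,72.9,92.7)
if robot.sense()['gripper_width']>15:
    place(567,329,1.2)
hover(450,-78,94,'h6')
```

```text
grip t=94.5 pos=[487.2  73.    4.7] f=[-1.  -1.1  5.3] w=19.2
t=95.6 pos=[486.4  73.1 109.4] f=[-0.3  0.2 -1.6] w=18.7
place z 10.5 f 5.1 t=99.5 pos=[567.  329.   10.8] f=[-1.4 -0.4  4.1] w=19.0
t=103.3 pos=[450.2 -77.7 169.9] f=[-0.3 -0.   0. ] w=59.9
obj n=1857 c=(445.3,-80.1) 120.0x20.3 ang 4.4 z 16.0
```

View pics/h6.png

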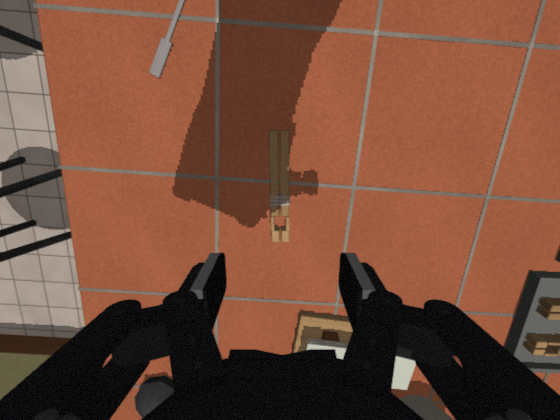

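Run:
```python
from h import *
pick(445.3,-80.1,94.4)
if robot.sense()['gripper_width']>15:
    place(446,330,-1.7)
robot.reach([480,200,330],down(0)); robot.wait(.3); print(st())
T=toolpose(); p,d=robot.read_camera('wrist'); save('z1.png',p); np.savez('z1.npz',p=p,d=d,T=T)
for n in('top','side'): 
    p,d=robot.read_camera(n); save('z1'+n+'.png',p); np.savez('z1'+n+'.npz',p=p,d=d)
```

```text
grip t=105.4 pos=[445.7 -80.1   4.7] f=[ 0.5 -0.1  7.1] w=19.0
t=106.4 pos=[445.1 -79.7 109.4] f=[-0.2 -0.4 -1.1] w=19.5
place z 10.5 f 4.8 t=110.7 pos=[446.  330.   10.8] f=[-0.5  0.7  4.9] w=19.4
t=113.3 pos=[479.6 200.7 329.2] f=[ 0.5 -0.8  0.5] w=28.3
```

View pics/z1.png

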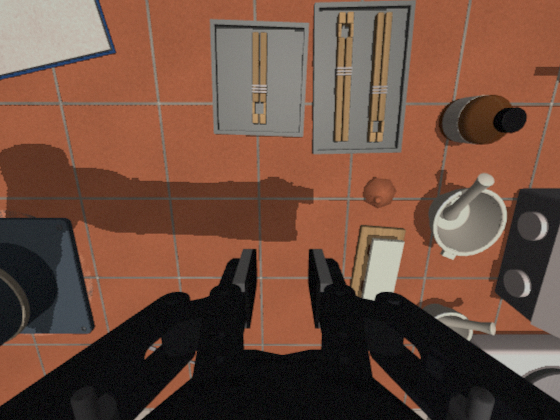

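View pics/z1side.png

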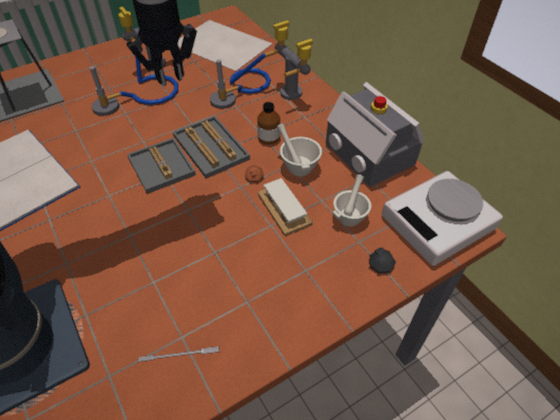

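View pics/z1top.png

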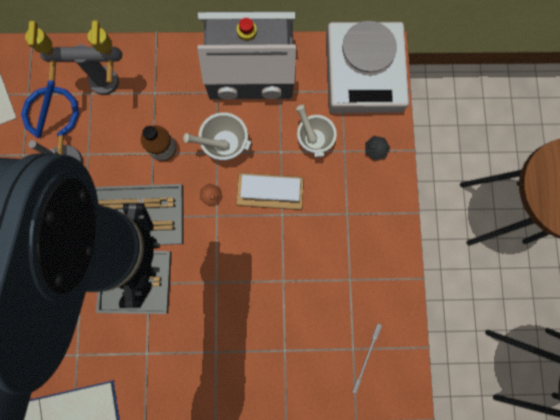

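Run:
```python
from h import *
from w import cloud
P,p,T=cloud('z1.npz'); v=P[:,2].reshape(420,560)
for nm,c in dict(L1=(619,329),L2=(567,329),S=(446,330)).items():
    k=(abs(P[:,0]-c[0])<24)&(abs(P[:,1]-c[1])<93)&(P[:,2]>18.5)&(P[:,2]<30)
    if nm=='S': k&=abs(P[:,1]-c[1])<68
    print(nm,k.sum(),cv2.minAreaRect(P[k,:2].astype(np.float32)),P[k,2].mean().round(1))
Q,_=fixcloud('z1top.npz','top'); k=(abs(Q[:,0]-646)<45)&(abs(Q[:,1]-26)<80)&(Q[:,2]>35)&(Q[:,2]<50)
print('stack',cv2.minAreaRect(Q[k,:2].astype(np.float32)),Q[k,2].mean(),Q[k,2].std())
robot.job_done(); print(st())
```

```text
L1 1684 ((619.835693359375, 330.6219482421875), (21.28019142150879, 169.5839080810547), 1.194528341293335) 21.9
L2 1624 ((567.6694946289062, 330.5392150878906), (21.062944412231445, 169.1844940185547), 0.6875612735748291) 22.0
S 1044 ((446.7254333496094, 331.6558532714844), (119.38835144042969, 20.274919509887695), 88.92643737792969) 22.0
stack ((647.1240844726562, 25.24454116821289), (129.8934326171875, 51.46143341064453), 85.3337631225586) 40.96535590221421 1.7202075870102524
the job is handed in; nothing more can be done
the job is handed in; nothing more can be done
```

The job is handed in at about 113 s of the 210 s: all three plates are stacked on the rack and all three holders are in their trays.

- **Plates:** I pressed each one lightly, slid it out over the open edge, gripped it there across its width and lifted it about 140 mm clear. The last check put the stack's top face at 41.0 mm (32 mm bearers plus three 3 mm plates). The stack was within about 2 mm and 0.5° of the rack's centre and axis.
- **Holders:** There were three, two long and one short. They lie along their trays with their tops at 22 mm, which is floor level plus their 16 mm height. Each is within about 1° of its tray's axis.
- **Bystanders:** I did not touch the mortars, ore lumps or bottle, and in the final pictures they look unmoved.

**What went wrong:** On the first try at placing the second plate, my fingertips stuck out about 4 mm below it and touched the plate already on the rack (about 13 N) instead of letting it settle. I took that plate back to the bench edge, set it down and gripped it nearer the fingertips. The second plate was then let go about 1.5 mm above the stack and the third about 0.5 mm above.

**Disagreements:** The cameras differed by 1 to 5 mm on the bench edge and on the rack. I slid the plates only until their centres were about 9 mm inside the edge to allow for this. One height check on the stack was spoiled because the gripper was in view, so I repeated it with the top camera. I saw no sign of a holder being knocked aside.

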